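# Index the pulley turret and hold the belt tensioner back

### The arm

A 6-joint arm with a two-finger parallel gripper is mounted at the origin on the work surface. World frame = base frame: x ahead of the robot, y to its left, z up, the work surface at z = 0. Lengths are in mm, angles in rad, forces in N, time in s.
With the tool pointing down it reaches from about 400 to 925 mm from the base axis. Payload 12.5 kg.
Tool frame: the origin (TCP) lies on the centre line of the jaws, within the pads' length; the fingertips stand 19 mm ahead of it and the grasp point (between the pads) is the TCP; z points along the fingers, y is the line along which they close (so a half turn about z gives the same grasp; the last joint's range is limited). The gripper opens to 95 mm and grips with 3 to 60 N. Pads are 20 mm wide; open, the fingers measure 119 mm over their backs; the gripper's body (75 mm by 180 mm) begins 59 mm behind the grasp point.
Start: joints at [1.025, 0.491, 1.559, -0, 1.092, -0.106], TCP at [266.086, 565.549, 207.361] pointing down, gripper open.
Joint ranges: [-3.1, 3.1], [-0.84, 2.19], [0.05, 2.79], [-1.13, 4.28], [0.06, 2.93], [-2.69, 2.69]. Speed limits (rad/s): [2.22, 2.22, 2.79, 3.14, 3.14, 3.14].

### API

Orientations are given as [roll, pitch, yaw] about the fixed x, y, z axes, in that order (R = Rz(yaw) Ry(pitch) Rx(roll)).
In Python, from cell import state, read_camera, job_done gives the robot as it stands.
- The arm moves only by the tool arm_command, never from a script. Its argument "deltas" is a list of rows, each an object of numbers: "dx", "dy", "dz": the shift along the world's x, y, z in m; "yaw": the turn about the world's z in degrees. In form: [{"dx": .., "dy": .., "dz": .., "yaw": ..}, ...]. A call has 1 to 20 rows; each row shifts and turns the commanded pose from where the row before left it; what a row does not reach is not made up. A row lasts 1/10 s, in which the tool goes at most 50 mm and 8.59 degrees, less where a joint would pass 70% of its speed; a pose out of reach is approached as far as the arm can. A call with a gripper value outside its range is refused whole. "gripper" is the finger opening in m, from 0 to 0.0951, set as the call begins (left out, the last holds). The fingers move at their own pace and stop on an object; the grip force is fixed at half the most. Time passes only in rows, so rows that do not move let the fingers close. It gives the time, the measured TCP pose, the force, the opening and the grip force at its end, in the units of the state.
- state(): the state, without advancing time (a new reading comes with each control period).
- read_camera(name): name is "scene" or "top" or "wrist"; returns a dict with "color" (480x640x3 uint8, red, green, blue), "range_z" (480x640 float32, mm along the optical axis (not along the pixel's ray), 0 where there is no reading), "fx", "fy", "cx", "cy" (pixels), "k1" (the pictures are not rectified: a ray, as slopes to the right and down, at radius r is drawn at 1 + k1 r^2 times it, then the intrinsics apply), "extrinsics" (4x4, takes a point from camera to world coordinates). Camera axes: x right, y up, looking along -z (the intrinsics and any distortion apply to the point x, -y, -z); pixel columns grow to the right and rows downward; lengths in mm; the calibration is good to about 2 mm. A picture is of the moment at which its call begins.
- job_done(): hands the job in; it is judged then, once.
The state is a dict: "t": time; "joints": joint angles; "qvel": joint speeds; "tau": joint torques, N m; "eef_pos": TCP position; "tcp_rot": TCP orientation; "ft_force": force on the tool from outside, world axes, zero at the start; "moment": the same for the moment, N m; "opening": opening from 0.0 (shut) to 1.0 (fully open); "grip_force": force on a finger pad.
Only numpy, scipy, OpenCV 4.12 (cv2) and the standard library are available. Lean on these libraries where they do the work, as an engineer would, in place of code of your own. Each camera call takes 0.05 s, during which the arm holds its last target. There are 200 camera calls.

### The job

Get the belt fixture ready for a colleague to slip a belt on: by its upright crank post, index the pulley turret one position counter-clockwise (seen from above), so that it sits in its next detent, and let go of it. Then push the sprung tensioner arm back, away from the turret, past its ratchet click, and hold it there: the arm springs back if released, so the program finishes while the gripper is still holding it compressed. Leave the loose things around it where they are.

Things in the scene. Friction and masses are not known exactly. Their poses are not given: they have to be found in the camera images.
- turret (a joint): pulley turret angle, rad. Starts at 0 in a detent; grows as it turns counter-clockwise seen from above; the next detent is at 1.047 (60 degrees); it stops there and at 0. Turning it takes about 4 N at the crank post at first, falling to none half-way; past half-way (0.52) it is drawn on into the next detent, short of it back to 0, when let go
- turret_axis (a point): point on the vertical axis of the turret, 45 mm above the bench. The turret is an aluminium disc 160 mm across with six small pulleys standing on it (highest point 74 mm above the bench), on the left (+y) part of a flat aluminium fixture plate (300 x 500 x 15 mm)
- crank_post (a point): middle of the turret's round upright crank post, 100 mm from the turret's axis, just outside the disc on a short dark radial bar: black grip 16 mm across, 45 mm tall (80 to 125 mm above the bench), this point 102 mm above the bench. It turns with the turret
- tensioner (a joint): tensioner arm angle, rad. Rests at 0 on its spring; grows as it is pushed back, counter-clockwise seen from above, away from the turret. The sprung pawl clicks over at 0.48, the rear stop is at 0.67. The push needed at the post rises from 5 N to about 8 N before the click and drops below 5 N past it; released, the arm always springs back to 0
- tensioner_pivot (a point): point on the vertical axis of the tensioner arm's pivot (dark spring barrel 44 mm across) on the right (-y) part of the fixture plate, 45 mm above the bench. The arm is a flat steel bar with a black idler roller at its free end, which at the start points to the robot and slantwise to the turret
- tensioner_post (a point): middle of the round upright steel post above the idler roller on the tensioner arm's free end, 120 mm from the pivot: grip 15 mm across, 42 mm tall (98 to 140 mm above the bench), this point 120 mm above the bench. The roller (34 mm across) ends 77 mm above the bench. It moves with the arm, on a level arc about the pivot
- spare_pulley: loose bystander: small steel flanged pulley, 34 mm across, 24 mm tall, on the fixture plate; origin under its centre
- oil_bottle: loose bystander: white plastic bottle, 36 mm across, 85 mm tall, on the fixture plate; origin under its centre
- spacer: loose bystander: brass ring, 38 mm across, 10 mm tall, on the fixture plate; origin under its centre
- wrench: loose bystander: steel wrench 160 mm long lying on the bench; origin under its middle
- screwdriver: loose bystander: hand screwdriver 190 mm long lying on the bench; origin under its middle
- parts_bin: loose bystander: open grey plastic bin 160 x 110 x 75 mm; origin under its centre
- drive_unit: loose bystander: blue drive housing 150 x 100 x 65 mm with a black cover and a shaft stub; origin under its centre

How it is judged:
By the outcome, as a careful person would: the job done as asked, in the order asked, and still so for the second after the job is handed in, while the arm keeps its last pose, push and grip.
It also fails if it takes over 48 s, if anything falls off the work surface, if the arm or the gripper's body presses on something with over 40 N, if the wrist force passes 120 N, or if a joint passes its speed limit or range.

## Working session

There is one attempt and no reset: what is moved stays moved. The work goes in short steps, Python scripts to look and compute and a tool call to move; the robot and the scene stay as the last step left them, time stands still between calls to the robot, and variables do not carry over. Pictures are saved under pics/ and viewed, at most 10 in all, crops included, and the job is handed in when it is done.

Besides the shell and the picture viewer there is one more tool, called as name([rows], argument=value, ...), one row to a line, values as JSON. arm_command: Moves the arm, as the interface text tells. Its arguments: {"type":"object","properties":{"deltas":{"type":"array"},"gripper":{"type":"number"}},"required":["deltas"]}

```bash
mkdir -p pics
cat > h.py <<'E'
import numpy as np, cv2
from cell import state, read_camera, job_done
def save(c,n): cv2.imwrite(f'pics/{n}.png',c['color'][:,:,::-1])
def points(c):
    "world point of every pixel from the depth image (480x640x3), NaN where none"
    K=np.array([[c['fx'],0,c['cx']],[0,c['fy'],c['cy']],[0,0,1.]])
    h,w=c['range_z'].shape
    uv=np.stack(np.meshgrid(np.arange(w),np.arange(h)),-1).reshape(-1,1,2).astype(float)
    s=cv2.undistortPoints(uv,K,np.array([c['k1'],0,0,0.])).reshape(h,w,2)
    z=np.where(c['range_z']>0,c['range_z'],np.nan)
    P=np.stack([s[...,0]*z,-s[...,1]*z,-z],-1)
    E=np.array(c['extrinsics'])
    return P@E[:3,:3].T+E[:3,3]
E
python3 - <<'E'
from h import *
c=read_camera('top');save(c,'top');P=points(c);np.save('top.npy',P)
c2=read_camera('scene');save(c2,'scene');np.save('scene.npy',points(c2))
print(c['extrinsics'],c2['extrinsics'],c['fx'],state())
E
```

```text
[[-5.55458009e-03  9.83202129e-01 -1.82435522e-01  2.61828311e+02]
 [-9.99921855e-01 -3.41775836e-03  1.20250635e-02 -1.70461145e+01]
 [ 1.11995475e-02  1.82488059e-01  9.83144282e-01  1.56554210e+03]
 [ 0.00000000e+00  0.00000000e+00  0.00000000e+00  1.00000000e+00]] [[ 6.20144132e-01 -4.58295291e-01  6.36699836e-01  1.30424367e+03]
 [ 7.84480296e-01  3.65854703e-01 -5.00740453e-01 -6.38400810e+02]
 [-3.45263765e-03  8.10009730e-01  5.86406273e-01  8.24550215e+02]
 [ 0.00000000e+00  0.00000000e+00  0.00000000e+00  1.00000000e+00]] 473.4561352832571 {'t': 0.1, 'joints': array([ 1.02543936e+00,  4.91473043e-01,  1.55937942e+00, -1.02368136e-05,
        1.09168541e+00, -1.05601477e-01]), 'qvel': array([-0.000776  , -0.0004154 , -0.00255458,  0.00099149, -0.00075771,
       -0.00098915]), 'tau': array([ 1.63714940e-03, -6.13630629e+01, -2.58603412e+01,  6.92889467e-02,
        4.70624655e-02, -8.24103768e-05]), 'eef_pos': array([265.94489208, 565.35915481, 206.83961498]), 'tcp_rot': array([-3.14065175e+00, -9.06014434e-05,  2.70184185e+00]), 'ft_force': array([-0.65482118,  0.34301141, -0.34251023]), 'moment': array([0.0019321 , 0.01030867, 0.01402909]), 'grip_force': 0.0, 'opening': 1.0006477219146481}
```

View pics/top.png

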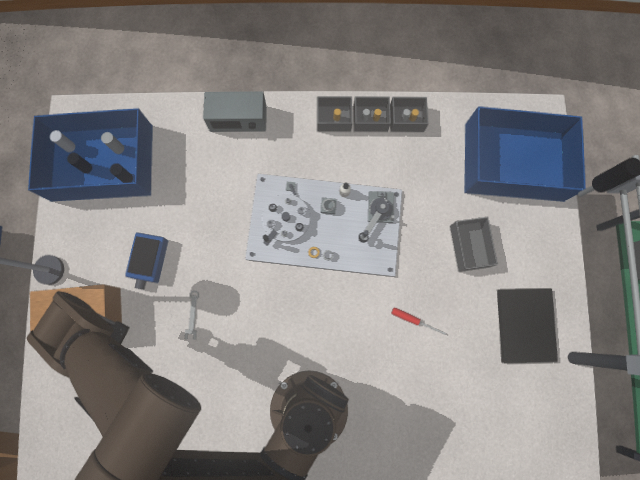

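View pics/scene.png

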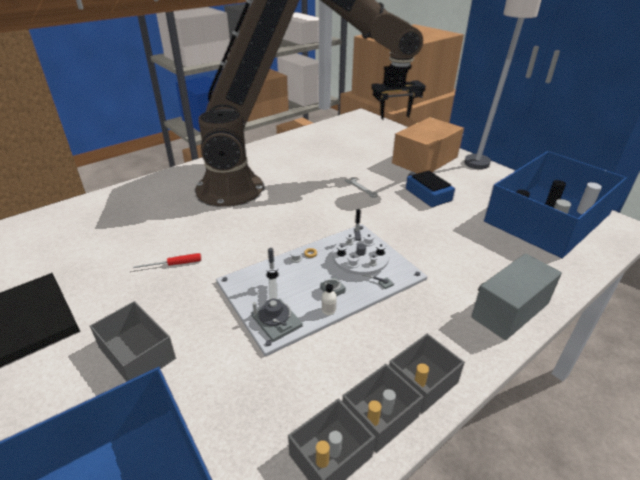

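The top view shows the turret near (286,217), the crank post about (267,238), the tensioner barrel (382,208) and its post about (364,237). The bottle is at (344,190) and the spacer at (314,253). In the scene view the crank post is at (358,215) and the tensioner post at (271,255). Next I'll take enlarged crops and heights.

Run:
```python
from h import *
a=cv2.imread('pics/top.png')[165:285,240:410]; b=cv2.imread('pics/scene.png')[195:350,205:435]
a=cv2.resize(a,None,fx=3.4,fy=3.4,interpolation=cv2.INTER_CUBIC); b=cv2.resize(b,None,fx=3.4*170/230,fy=3.4*170/230,interpolation=cv2.INTER_CUBIC)
a=a[:]; b=b[:600-min(600,0)]
cv2.imwrite('pics/crop_t.png',a); cv2.imwrite('pics/crop_s.png',b)
for n in('top','scene'):
    P=np.load(n+'.npy')
    m=(P[...,0]>400)&(P[...,0]<800)&(abs(P[...,1])<300)&(P[...,2]>79)&(P[...,2]<150)
    k,l,st,_=cv2.connectedComponentsWithStats(m.astype(np.uint8))
    for i in range(1,k):
        if st[i,4]>2:
            q=P[l==i]; print(n,st[i],q.mean(0).round(),q.min(0).round(),q.max(0).round())
P=np.load('top.npy');
for u,v in((286,217),(382,208),(344,190),(314,253),(330,255),(329,206)): print(u,v,P[v,u].round())
```

```text
top [342 183   6   7  32] [ 711. -123.   95.] [ 703. -131.   79.] [ 720. -114.  105.]
top [362 230   6   8  32] [ 548. -179.  126.] [ 543. -186.   83.] [ 557. -173.  143.]
top [263 235   6   7  31] [537. 128. 115.] [532. 122.  81.] [545. 136. 129.]
scene [355 209   7  15  77] [543. 131. 106.] [533. 125.  81.] [548. 142. 128.]
scene [268 248   7  21 109] [ 553. -181.  115.] [ 545. -187.   80.] [ 559. -172.  142.]
scene [325 283   9  12  78] [ 715. -124.   93.] [ 705. -132.   79.] [ 722. -113.  103.]
286 217 [615.  68.  66.]
382 208 [ 644. -245.   68.]
344 190 [ 703. -121.   73.]
314 253 [505. -23.  11.]
330 255 [497. -76.  14.]
329 206 [658. -73.  42.]
```

View pics/crop_t.png

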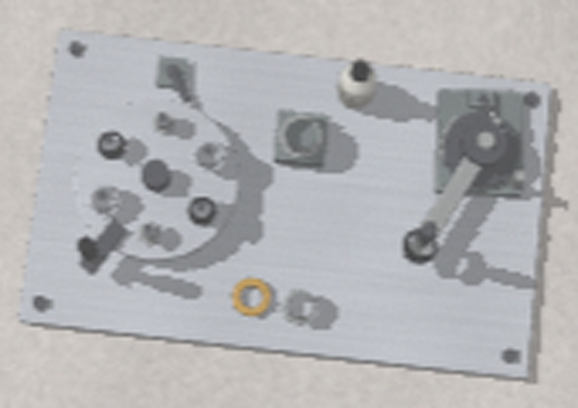

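View pics/crop_s.png

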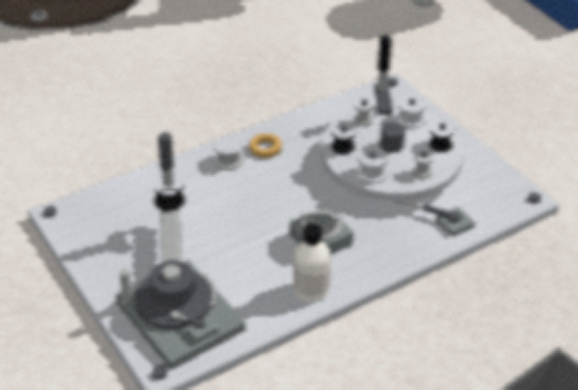

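The crops show the turret hub at crop pixel (156,175), the crank post at (88,247), the tensioner post at (420,243) and the barrel at (486,142). Estimates: axis (615,68), crank post (541,130), tensioner pivot (644,-245), tensioner post (550,-180). I'll move above the crank post with the jaws set along the tangent.

arm_command([
  {"dx": 0.008,"dy": -0.013},
  {"dx": 0.017,"dy": -0.027,"yaw": -1},
  {"dx": 0.017,"dy": -0.027,"yaw": -1},
  {"dx": 0.017,"dy": -0.027,"yaw": -1},
  {"dx": 0.017,"dy": -0.027,"yaw": -1},
  {"dx": 0.017,"dy": -0.027,"yaw": -1},
  {"dx": 0.017,"dy": -0.027,"yaw": -1},
  {"dx": 0.017,"dy": -0.027,"yaw": -1},
  {"dx": 0.017,"dy": -0.027,"yaw": -1},
  {"dx": 0.017,"dy": -0.027,"yaw": -1},
  {"dx": 0.017,"dy": -0.027,"yaw": -1},
  {"dx": 0.017,"dy": -0.027,"yaw": -1},
  {"dx": 0.017,"dy": -0.027,"yaw": -1},
  {"dx": 0.017,"dy": -0.027,"yaw": -1},
  {"dx": 0.017,"dy": -0.027,"yaw": -1},
  {"dx": 0.017,"dy": -0.027,"yaw": -1},
  {"dx": 0.012,"dy": -0.019},
  {"dx": 0,"dy": 0},
  {"dx": 0,"dy": 0},
])

```text
$.deltas[0]: bad value
```

Run:
```python
from h import *
s=state();print(s['eef_pos'],s['tcp_rot'],s['joints'])
c=read_camera('wrist');save(c,'w1');P=points(c);np.save('w1.npy',P)
m=(P[...,2]>79)&(P[...,2]<135)
k,l,st,_=cv2.connectedComponentsWithStats(m.astype(np.uint8))
for i in range(1,k):
    if st[i,4]>30:
        q=P[l==i]; print(st[i],q.mean(0).round(),q.min(0).round(),q.max(0).round())
```

```text
[265.94489208 565.35915481 206.83961498] [-3.14065175e+00 -9.06014434e-05  2.70184185e+00] [ 1.02543936e+00  4.91473043e-01  1.55937942e+00 -1.02368136e-05
  1.09168541e+00 -1.05601477e-01]
[  363     0   277   350 58802] [286. 700. 128.] [212. 612.  79.] [389. 818. 133.]
```

View pics/w1.png

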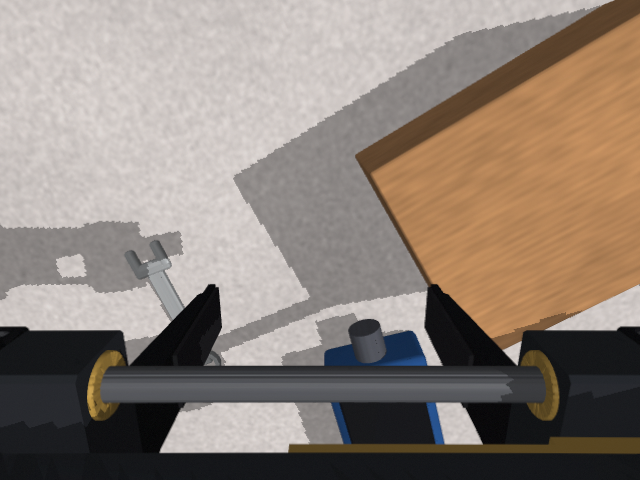

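The move was refused because every key must be present. The wrist picture, still from the start pose, shows the wooden box, the wrench and the drive unit, with the fingertips at about (215,290) and (432,290).

arm_command([
  {"dx": 0.008,"dy": -0.013,"dz": 0,"yaw": 0},
  {"dx": 0.017,"dy": -0.027,"dz": 0,"yaw": -1},
  {"dx": 0.017,"dy": -0.027,"dz": 0,"yaw": -1},
  {"dx": 0.017,"dy": -0.027,"dz": 0,"yaw": -1},
  {"dx": 0.017,"dy": -0.027,"dz": 0,"yaw": -1},
  {"dx": 0.017,"dy": -0.027,"dz": 0,"yaw": -1},
  {"dx": 0.017,"dy": -0.027,"dz": 0,"yaw": -1},
  {"dx": 0.017,"dy": -0.027,"dz": 0,"yaw": -1},
  {"dx": 0.017,"dy": -0.027,"dz": 0,"yaw": -1},
  {"dx": 0.017,"dy": -0.027,"dz": 0,"yaw": -1},
  {"dx": 0.017,"dy": -0.027,"dz": 0,"yaw": -1},
  {"dx": 0.017,"dy": -0.027,"dz": 0,"yaw": -1},
  {"dx": 0.017,"dy": -0.027,"dz": 0,"yaw": -1},
  {"dx": 0.017,"dy": -0.027,"dz": 0,"yaw": -1},
  {"dx": 0.017,"dy": -0.027,"dz": 0,"yaw": -1},
  {"dx": 0.017,"dy": -0.027,"dz": 0,"yaw": -1},
  {"dx": 0.012,"dy": -0.019,"dz": 0,"yaw": 0},
  {"dx": 0,"dy": 0,"dz": 0,"yaw": 0},
  {"dx": 0,"dy": 0,"dz": 0,"yaw": 0},
])

```text
t: 2.05
eef_pos: [540.6, 127.9, 207.2]
tcp_rot: [-3.141, -0.0, 2.439]
ft_force: [0.0, 0.3, -0.6]
opening: 0.999
grip_force: 0.0
```

Run:
```python
from h import *
s=state();print(s['t'],s['eef_pos'],s['tcp_rot'],s['joints'])
c=read_camera('wrist');save(c,'w2');P=points(c);np.save('w2.npy',P)
m=(P[...,2]>79)&(P[...,2]<135)
k,l,st,_=cv2.connectedComponentsWithStats(m.astype(np.uint8))
for i in range(1,k):
    if st[i,4]>30:
        q=P[l==i]; print(st[i],q.mean(0).round(),q.min(0).round(),q.max(0).round())
```

```text
2.05 [540.64335504 127.86613089 207.20074122] [-3.14130302e+00 -4.42644401e-04  2.43865745e+00] [ 1.13277778e-01  3.92765581e-01  1.73072559e+00  1.45755644e-04
  1.01861571e+00 -7.54659897e-01]
[316 215  24  36 675] [537. 135. 116.] [531. 126.  83.] [546. 141. 127.]
```

View pics/w2.png

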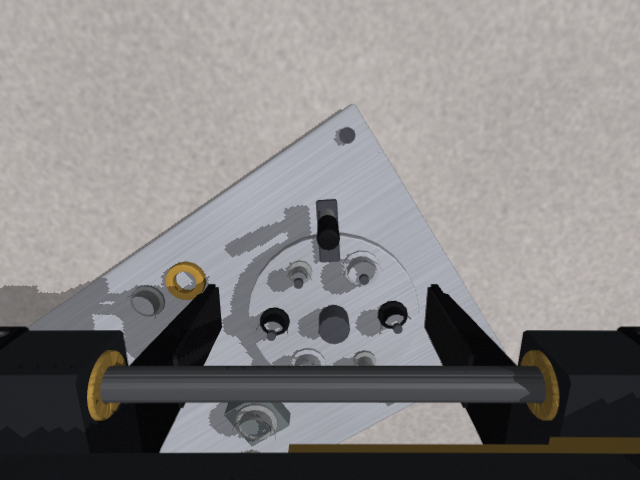

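The wrist picture shows the post top at (328,240), the hub at (334,325), and the spacer at (185,280). I'll compute the top centres.

Run:
```python
from h import *
P=np.load('w2.npy')
q=P[205:255,310:345].reshape(-1,3);q=q[q[:,2]>121];print('post',len(q),(q.min(0)+q.max(0))/2,q.mean(0))
q=P[300:350,312:356].reshape(-1,3)
z=np.nanmax(q[:,2]);print(z,np.nanpercentile(q[:,2],[5,50,90]));q=q[q[:,2]>z-5];print('hub',len(q),(q.min(0)+q.max(0))/2)
```

```text
post 407 [538.64298029 133.39903337 123.86852804] [538.35468275 133.94481778 124.49431016]
71.14877451371115 [43.15609849 45.02147281 69.27589249]
hub 701 [618.54223478  73.77276892  68.68547903]
```

arm_command([
  {"dx": -0.0015,"dy": 0.0045,"dz": -0.01,"yaw": 3},
  {"dx": 0,"dy": 0,"dz": -0.02,"yaw": 0},
  {"dx": 0,"dy": 0,"dz": -0.02,"yaw": 0},
  {"dx": 0,"dy": 0,"dz": -0.02,"yaw": 0},
  {"dx": 0,"dy": 0,"dz": -0.02,"yaw": 0},
  {"dx": 0,"dy": 0,"dz": -0.012,"yaw": 0},
  {"dx": 0,"dy": 0,"dz": 0,"yaw": 0},
])

```text
t: 2.8
eef_pos: [538.6, 133.6, 104.2]
tcp_rot: [-3.14, -0.002, 2.493]
ft_force: [-0.3, 0.6, 0.6]
opening: 1.0
grip_force: 0.0
```

arm_command([
  {"dx": 0,"dy": 0,"dz": 0,"yaw": 0},
  {"dx": 0,"dy": 0,"dz": 0,"yaw": 0},
  {"dx": 0,"dy": 0,"dz": 0,"yaw": 0},
  {"dx": 0,"dy": 0,"dz": 0,"yaw": 0},
  {"dx": 0,"dy": 0,"dz": 0,"yaw": 0},
  {"dx": 0,"dy": 0,"dz": 0,"yaw": 0},
  {"dx": 0,"dy": 0,"dz": 0,"yaw": 0},
  {"dx": 0,"dy": 0,"dz": 0,"yaw": 0},
  {"dx": 0,"dy": 0,"dz": 0,"yaw": 0},
  {"dx": 0,"dy": 0,"dz": 0,"yaw": 0},
], gripper=0)

```text
t: 3.8
eef_pos: [539.6, 133.0, 105.3]
tcp_rot: [3.142, -0.0, 2.492]
ft_force: [-0.1, -0.3, 0.5]
opening: 0.214
grip_force: 0.0
```

Run:
```python
import numpy as np
a=np.radians(np.linspace(143.1,203.1,16)); p=100*np.c_[np.cos(a),np.sin(a)]; print(np.diff(p,axis=0).round(1).tolist())
```

```text
[[-4.0, -5.7], [-3.6, -6.0], [-3.2, -6.2], [-2.7, -6.4], [-2.3, -6.6], [-1.8, -6.7], [-1.3, -6.9], [-0.8, -6.9], [-0.4, -7.0], [0.1, -7.0], [0.6, -7.0], [1.1, -6.9], [1.6, -6.8], [2.1, -6.7], [2.5, -6.5]]
```

arm_command([
  {"dx": 0,"dy": 0,"dz": 0,"yaw": 0},
  {"dx": 0,"dy": 0,"dz": 0,"yaw": 0},
  {"dx": 0,"dy": 0,"dz": 0,"yaw": 0},
  {"dx": 0,"dy": 0,"dz": 0,"yaw": 0},
])

```text
t: 4.2
eef_pos: [539.8, 133.3, 105.4]
tcp_rot: [3.141, 0.0, 2.492]
ft_force: [1.9, 3.3, -2.8]
opening: 0.157
grip_force: 30.0
```

arm_command([
  {"dx": -0.004,"dy": -0.0057,"dz": 0,"yaw": 4},
  {"dx": -0.0036,"dy": -0.006,"dz": 0,"yaw": 4},
  {"dx": -0.0032,"dy": -0.0062,"dz": 0,"yaw": 4},
  {"dx": -0.0027,"dy": -0.0064,"dz": 0,"yaw": 4},
  {"dx": -0.0023,"dy": -0.0066,"dz": 0,"yaw": 4},
  {"dx": -0.0018,"dy": -0.0067,"dz": 0,"yaw": 4},
  {"dx": -0.0013,"dy": -0.0069,"dz": 0,"yaw": 4},
  {"dx": -0.0008,"dy": -0.0069,"dz": 0,"yaw": 4},
  {"dx": -0.0004,"dy": -0.007,"dz": 0,"yaw": 4},
  {"dx": 0.0001,"dy": -0.007,"dz": 0,"yaw": 4},
  {"dx": 0.0006,"dy": -0.007,"dz": 0,"yaw": 4},
  {"dx": 0.0011,"dy": -0.0069,"dz": 0,"yaw": 4},
  {"dx": 0.0016,"dy": -0.0068,"dz": 0,"yaw": 4},
  {"dx": 0.0021,"dy": -0.0067,"dz": 0,"yaw": 4},
  {"dx": 0.0025,"dy": -0.0065,"dz": 0,"yaw": 4},
  {"dx": 0,"dy": 0,"dz": 0,"yaw": 0},
  {"dx": 0,"dy": 0,"dz": 0,"yaw": 0},
])

```text
t: 5.9
eef_pos: [528.1, 34.8, 105.4]
tcp_rot: [3.14, 0.002, -2.744]
ft_force: [5.1, 12.6, -3.4]
opening: 0.158
grip_force: 30.0
```

arm_command([
  {"dx": 0,"dy": 0,"dz": 0,"yaw": 0},
  {"dx": 0,"dy": 0,"dz": 0,"yaw": 0},
  {"dx": 0,"dy": 0,"dz": 0,"yaw": 0},
  {"dx": 0,"dy": 0,"dz": 0,"yaw": 0},
  {"dx": 0,"dy": 0,"dz": 0,"yaw": 0},
  {"dx": 0,"dy": 0,"dz": 0.01,"yaw": 0},
  {"dx": 0,"dy": 0,"dz": 0.025,"yaw": 0},
  {"dx": 0,"dy": 0,"dz": 0.03,"yaw": 0},
  {"dx": 0,"dy": 0,"dz": 0.03,"yaw": 0},
  {"dx": 0,"dy": 0,"dz": 0.01,"yaw": 0},
  {"dx": 0,"dy": 0,"dz": 0,"yaw": 0},
  {"dx": 0,"dy": 0,"dz": 0,"yaw": 0},
], gripper=0.06)

```text
t: 7.1
eef_pos: [527.0, 33.8, 209.6]
tcp_rot: [3.141, -0.001, -2.744]
ft_force: [0.7, -0.4, -0.0]
opening: 0.631
grip_force: 0.0
```

Run:
```python
from h import *
c=read_camera('wrist');save(c,'w3');P=points(c)
c=read_camera('top');Q=points(c);c=read_camera('scene');R=points(c)
for n,p in(('w',P),('t',Q),('s',R)):
    m=(p[...,2]>(120 if n=='w' else 85))&(p[...,2]<132)&(p[...,0]>480)&(p[...,0]<580)&(p[...,1]>0)&(p[...,1]<150)
    q=p[m]; print(n,len(q),len(q) and (q.mean(0),q.min(0),q.max(0)))
print(state()['eef_pos'])
```

```text
w 398 (array([526.59007257,  33.67121888, 124.30201959]), array([519.55549365,  26.34851482, 120.04518551]), array([534.52180727,  41.75331992, 126.35939385]))
t 0 0
s 81 (array([530.95257526,  32.42952657, 107.67033502]), array([519.67516501,  25.65161497,  85.49397006]), array([538.28703553,  41.105621  , 126.50581615]))
[527.04469349  33.72929097 209.19539258]
```

View pics/w3.png

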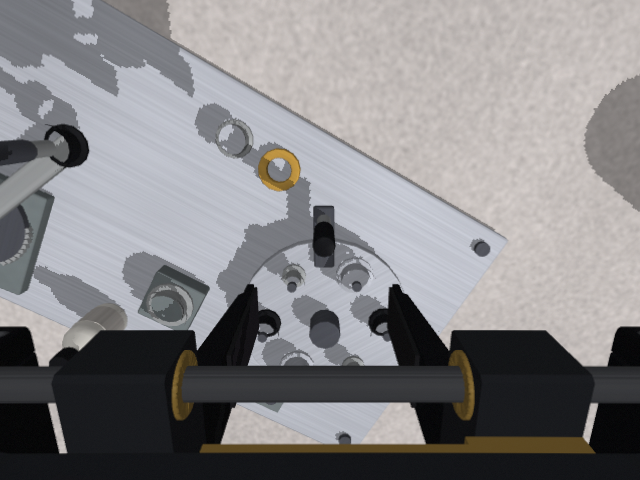

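The wrist picture shows the crank post at (322,240) and the hub at (324,328), so the crank has turned 60° to its detent. The spacer and spare pulley are untouched, and the tensioner roller is at (67,145). I'll go over the tensioner post.

arm_command([
  {"dx": 0.002,"dy": -0.0177,"dz": 0,"yaw": -4.8},
  {"dx": 0.002,"dy": -0.0177,"dz": 0,"yaw": -4.8},
  {"dx": 0.002,"dy": -0.0177,"dz": 0,"yaw": -4.8},
  {"dx": 0.002,"dy": -0.0177,"dz": 0,"yaw": -4.8},
  {"dx": 0.002,"dy": -0.0177,"dz": 0,"yaw": -4.8},
  {"dx": 0.002,"dy": -0.0177,"dz": 0,"yaw": -4.8},
  {"dx": 0.002,"dy": -0.0177,"dz": 0,"yaw": -4.8},
  {"dx": 0.002,"dy": -0.0177,"dz": 0,"yaw": -4.8},
  {"dx": 0.002,"dy": -0.0177,"dz": 0,"yaw": -4.8},
  {"dx": 0.002,"dy": -0.0177,"dz": 0,"yaw": -4.8},
  {"dx": 0.002,"dy": -0.0177,"dz": 0,"yaw": -4.8},
  {"dx": 0.002,"dy": -0.0177,"dz": 0,"yaw": -4.8},
  {"dx": 0,"dy": 0,"dz": 0,"yaw": 0},
  {"dx": 0,"dy": 0,"dz": 0,"yaw": 0},
])

```text
t: 8.65
eef_pos: [551.2, -178.5, 209.5]
tcp_rot: [-3.142, -0.002, 2.535]
ft_force: [0.7, 0.5, -0.2]
opening: 0.633
grip_force: 0.0
```

Run:
```python
from h import *
c=read_camera('wrist');save(c,'w4');P=points(c);np.save('w4.npy',P)
q=P[(P[...,2]>136)&(P[...,2]<146)&(P[...,0]>500)&(P[...,0]<600)&(P[...,1]>-230)&(P[...,1]<-130)]
print(len(q),(q.min(0)+q.max(0))/2,q.mean(0))
s=state();print(s['eef_pos'],s['tcp_rot'],s['joints'])
```

```text
391 [ 549.24332268 -179.23731178  138.83452257] [ 548.64892854 -178.89525024  139.32098295]
[ 551.21394021 -178.12410601  209.71833907] [ 3.14158874e+00 -1.27096964e-03  2.53596034e+00] [-4.26677005e-01  4.23908844e-01  1.67004195e+00  2.65417751e-04
  1.04889185e+00 -1.39197348e+00]
```

View pics/w4.png

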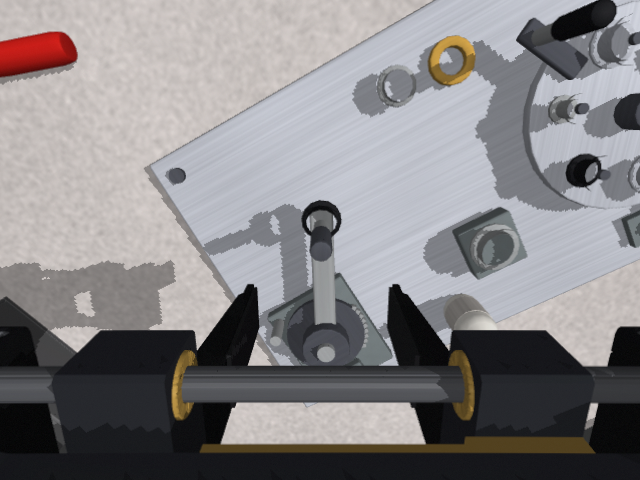

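The wrist picture shows the tensioner post top at (320,250), the pivot cap at (325,353), and the bottle right of the fingers at (470,310). I'll get the pivot while descending.

arm_command([
  {"dx": -0.002,"dy": -0.001,"dz": -0.01,"yaw": 0},
  {"dx": 0,"dy": 0,"dz": -0.02,"yaw": 0},
  {"dx": 0,"dy": 0,"dz": -0.02,"yaw": 0},
  {"dx": 0,"dy": 0,"dz": -0.02,"yaw": 0},
  {"dx": 0,"dy": 0,"dz": -0.015,"yaw": 0},
  {"dx": 0,"dy": 0,"dz": 0,"yaw": 0},
])

```text
t: 9.3
eef_pos: [548.3, -178.6, 123.1]
tcp_rot: [-3.141, -0.004, 2.536]
ft_force: [0.1, 0.6, 0.3]
opening: 0.634
grip_force: 0.0
```

arm_command([
  {"dx": 0,"dy": 0,"dz": 0,"yaw": 0},
  {"dx": 0,"dy": 0,"dz": 0,"yaw": 0},
  {"dx": 0,"dy": 0,"dz": 0,"yaw": 0},
  {"dx": 0,"dy": 0,"dz": 0,"yaw": 0},
  {"dx": 0,"dy": 0,"dz": 0,"yaw": 0},
  {"dx": 0,"dy": 0,"dz": 0,"yaw": 0},
  {"dx": 0,"dy": 0,"dz": 0,"yaw": 0},
  {"dx": 0,"dy": 0,"dz": 0,"yaw": 0},
  {"dx": 0,"dy": 0,"dz": 0,"yaw": 0},
], gripper=0)

```text
t: 10.2
eef_pos: [549.7, -179.4, 125.5]
tcp_rot: [3.141, 0.0, 2.534]
ft_force: [1.5, 4.9, 1.9]
opening: 0.145
grip_force: 30.0
```

Run:
```python
from h import *
P=np.load('w4.npy'); q=P[340:366,312:340].reshape(-1,3); q=q[np.isfinite(q[:,2])]
print(np.percentile(q[:,2],[5,50,95])); q=q[(q[:,2]>np.percentile(q[:,2],95)-4)&(q[:,2]<110)]; piv=(q.min(0)+q.max(0))/2; print(len(q),piv)
d=np.array([549,-179])-piv[:2]; a0=np.degrees(np.arctan2(d[1],d[0])); print(np.hypot(*d),a0, state()['eef_pos'])
a=np.radians(a0+np.linspace(0,np.degrees(.58),13)); p=120*np.c_[np.cos(a),np.sin(a)]; print(np.diff(p,axis=0).round(1).tolist(),p[-1]-p[0])
```

```text
[63.13180248 64.60956055 70.72611809]
257 [ 650.19122054 -244.2515256    69.41958539]
120.40525198865778 147.1847067511802 [ 549.72424143 -179.37062826  125.48519276]
[[-3.0, -4.9], [-2.8, -5.1], [-2.5, -5.2], [-2.3, -5.3], [-2.0, -5.4], [-1.8, -5.5], [-1.5, -5.6], [-1.2, -5.7], [-0.9, -5.7], [-0.7, -5.8], [-0.4, -5.8], [-0.1, -5.8]] [-19.14619527 -65.90370922]
```

arm_command([
  {"dx": -0.003,"dy": -0.0049,"dz": 0,"yaw": 2.8},
  {"dx": -0.0028,"dy": -0.0051,"dz": 0,"yaw": 2.8},
  {"dx": -0.0025,"dy": -0.0052,"dz": 0,"yaw": 2.8},
  {"dx": -0.0023,"dy": -0.0053,"dz": 0,"yaw": 2.8},
  {"dx": -0.002,"dy": -0.0054,"dz": 0,"yaw": 2.8},
  {"dx": -0.0018,"dy": -0.0055,"dz": 0,"yaw": 2.8},
  {"dx": -0.0015,"dy": -0.0056,"dz": 0,"yaw": 2.8},
  {"dx": -0.0012,"dy": -0.0057,"dz": 0,"yaw": 2.8},
  {"dx": -0.0009,"dy": -0.0057,"dz": 0,"yaw": 2.8},
  {"dx": -0.0007,"dy": -0.0058,"dz": 0,"yaw": 2.8},
  {"dx": -0.0004,"dy": -0.0058,"dz": 0,"yaw": 2.8},
  {"dx": -0.0001,"dy": -0.0058,"dz": 0,"yaw": 2.8},
  {"dx": 0,"dy": 0,"dz": 0,"yaw": 0},
  {"dx": 0,"dy": 0,"dz": 0,"yaw": 0},
  {"dx": 0,"dy": 0,"dz": 0,"yaw": 0},
])

```text
t: 11.7
eef_pos: [530.7, -245.2, 125.5]
tcp_rot: [3.141, 0.001, 3.119]
ft_force: [4.7, 4.2, 2.2]
opening: 0.138
grip_force: 30.0
```

Run:
```python
from h import *
s=state(); d=s['eef_pos'][:2]-[650.2,-244.2]
print(s['t'],s['eef_pos'],s['ft_force'],np.hypot(*d),np.arctan2(d[1],d[0])-np.arctan2(65,-101))
c=read_camera('scene');save(c,'s2');R=points(c)
m=(R[...,2]>85)&(R[...,2]<130)&(R[...,0]>480)&(R[...,0]<580)&(R[...,1]>0)&(R[...,1]<150)
q=R[m];print('crank',len(q),q.mean(0))
```

```text
11.7 [ 530.67822697 -245.21819058  125.51036416] [4.72348442 4.21239034 2.1724232 ] 119.52610986882277 -5.702828912194562
crank 81 [531.29316372  31.99512358 108.04448294]
```

View pics/s2.png

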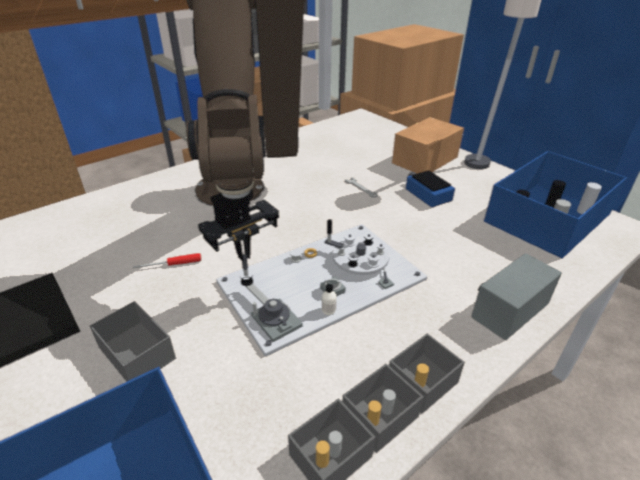

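The scene view shows the jaws holding the tensioner post at (246,275) with the arm swung back, and the crank free in its new detent at (330,230). The bystanders have not moved. The tensioner is at 0.58 rad and its force has dropped to 4.2 N, so it is past the click.

```bash
python3 -c "
from cell import job_done;print(job_done())"
```

```text
the job is handed in; nothing more can be done
None
```

The job is handed in: the turret is turned one detent counter-clockwise (about 60°) and released, and the gripper holds the tensioner arm past its click at about 0.58 rad; no loose items looked moved in the last picture.

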